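# Hang the red picking headset over the bench rail

### The arm

A 6-joint arm with a two-finger parallel gripper is mounted at the origin on the work surface. World frame = base frame: x ahead of the robot, y to its left, z up, the work surface at z = 0. Lengths are in m, angles in rad, forces in N, time in s.
With the tool pointing down it reaches from about 0.325 to 0.775 m from the base axis. Payload 9.3 kg.
Tool frame: the origin (TCP) lies where the fingers leave the gripper's body, on its centre line; the fingertips stand 73 mm ahead of it and the grasp point (between the pads) lies 54 mm ahead of it; z points along the fingers, y is the line along which they close (so a half turn about z gives the same grasp; the last joint's range is limited). The gripper opens to 85 mm and grips with 20 to 120 N. Pads are 22 mm wide; open, the fingers measure 114 mm over their backs; the gripper's body (76 mm by 85 mm) begins 54 mm behind the grasp point. The pads swing forward as they close: fully open they stand 13 mm farther back than shut.
Start: joints at [1.069, 0.259, 0.021, 1.334, 0, 1.418], TCP at [0.188, 0.517, 0.304] pointing down, gripper open.
Joint ranges: [-3.04, 3.04], [-0.91, 1.82], [-1.04, 1.36], [-1.92, 1.95], [-1.52, 1.45], [-3.14, 3.14]. Speed limits (rad/s): [2.22, 2.22, 2.79, 3.14, 3.14, 3.14].

### API

Orientations are given as a 3x3 rotation matrix whose columns are the frame's x, y, z axes.
In Python, from cell import ctrl gives the robot as it stands.
- The arm moves only by the tool servo_tool, never from a script. Its argument "rows" is a list of rows, each a list of 3 entries, a list of its own where there are three numbers: the turn, a rotation vector about the tool's x, y, z as a fraction of full scale, then the shift along the tool's x, y, z as a fraction of full scale, then the closure, from 0 (fully open) to 1 (shut). In form: [[[rx, ry, rz], [tx, ty, tz], grip], ...]. A call has 1 to 8 rows; each row shifts and turns the commanded pose from where the row before left it, along the tool's axes as they then stand; what a row does not reach is not made up. Full scale, the value 1, is 40 cm for a shift and 0.5 rad for a turn. A row lasts 1/12 s, in which the tool goes at most 41.7 mm and 7.16 degrees, less where a joint would pass 70% of its speed; a pose out of reach is approached as far as the arm can. A call with a number of a shift or a turn outside -1 to 1 is refused whole. A call with a gripper value outside its range is refused whole. The fingers move at their own pace and stop on an object; "grip_force" is the grip in N (left out, the last holds). Time passes only in rows, so rows that do not move let the fingers close. It gives the time, the measured TCP pose, the force, the opening and the grip force at its end, in the units of the state.
- ctrl.state(): the state, without advancing time (a new reading comes with each control period).
- ctrl.get_image(name): name is "scene" or "side" or "wrist"; returns a dict with "img" (400x640x3 uint8, red, green, blue), "vertical_fov" (degrees; the focal length in pixels is half the picture's height over the tangent of half this angle, whatever the lens; pixels are square), "cx", "cy" (the principal point, pixels), "k1" (the pictures are not rectified: a ray, as slopes to the right and down, at radius r is drawn at 1 + k1 r^2 times it, then the intrinsics apply), "rvec" (rotation vector, rad) and "tvec" (3), from world to camera coordinates, as OpenCV has them; the wrist camera has in their place "hand_eye" (4x4, takes a point from camera to tool coordinates, whose origin is the TCP and whose axes are the flange's). Camera axes: x right, y down, z forward; pixel columns grow to the right and rows downward; lengths in m; the calibration is good to about 2 mm. A picture is of the moment at which its call begins: read the wrist's pose just before it. There is no depth.
- ctrl.job_done(): hands the job in; it is judged then, once.
The state is a dict: "time_s": time; "qpos": joint angles; "qvel": joint speeds; "effort": joint torques, N m; "position": TCP position; "tool_rot": TCP orientation; "force": force on the tool from outside, world axes, zero at the start; "torque": the same for the moment, N m; "finger_gap": finger opening in m; "gripper_force": force on a finger pad.
Only numpy, scipy, OpenCV 4.12 (cv2) and the standard library are available. Lean on these libraries where they do the work, as an engineer would, in place of code of your own. Each camera call takes 0.05 s, during which the arm holds its last target. There are 200 camera calls.

### The job

Hang the red headset over the horizontal steel bar of the little rail, near the middle of the bar, so that it hangs freely and straight with its band square across the bar and one ear cup on each side. Leave the blue headset standing where it is.

Things in the scene. Friction and masses are not known exactly. Their poses are not given: they have to be found in the camera images.
- red_headset_grip (a point): Centre of the red radio pack on the crown of the red headset (rigid, about 180 g, standing upright on its ear cups). Pack: a block 44 mm in x, 30 mm in y, 34 mm high, its centre 137 mm above the bottom of the cups. Axes: z up, x from cup to cup, y along the band's width. Grasp: pinch the pack from above across its 30 mm width, above the band. Either way round on the bar is fine.
- red_headset_band (a point): Underside of the red headset's band at the crown, 22 mm below the pack centre; same axes. The black band is a half-circle arch, 24 mm wide (y), 5 mm thick. Red and black cups 62 mm high, 60 mm in y, span 44 to 73 mm either side in x: opening 88 mm. A thin mic boom runs low from the +x cup to y = 63 mm. Fingertips above this point clear the bar.
- blue_headset_grip (a point): Centre of the blue radio pack of the blue headset, which has the same shape, size and axes as the red one; a bystander to be left alone.
- bar_top (a point): Top of the steel bar at mid-length, 140 mm above the bench. Axes: y along the bar, x across it, z up. The bar: round, 16 mm thick, 260 mm long, a yellow knob at each end, fixed on posts 16 mm thick, 120 mm either side of this point, on dark foot plates 90 x 45 x 8 mm. Free space below between the posts. A hung headset has its pack centre 22 mm above this point, cups 25 mm above the bench.
Mind the look-alikes: they are no part of the job. Leave any turquoise or yellow look-alike of the part that bears red_headset_grip alone.

How it is judged:
By the outcome, as a careful person would: the job done as asked, in the order asked, and still so for the second after the job is handed in, with the robot touching nothing.
It also fails if it takes over 48 s, if anything falls off the work surface, if the arm or the gripper's body presses on something with over 40 N, if the wrist force passes 120 N, or if a joint passes its speed limit or range.

## Working session

There is one attempt and no reset: what is moved stays moved. The work goes in short steps, Python scripts to look and compute and a tool call to move; the robot and the scene stay as the last step left them, time stands still between calls to the robot, and variables do not carry over. Pictures are saved under pics/ and viewed, at most 10 in all, crops included, and the job is handed in when it is done.

Besides the shell and the picture viewer there is one more tool, called as name([rows], argument=value, ...), one row to a line, values as JSON. servo_tool: Moves the arm, as the interface text tells. Its arguments: {"type":"object","properties":{"rows":{"type":"array"},"grip_force":{"type":"number"}},"required":["rows"]}

```bash
mkdir -p pics; cat > h.py <<'E'
import numpy as np, cv2
from cell import ctrl
def cam(name):
    s=ctrl.state(); d=ctrl.get_image(name); return s,d
def ray(s,d,uv):
    h=d["img"].shape[0]; f=h/2/np.tan(np.radians(d["vertical_fov"])/2)
    p=(np.array(uv,float)-[d["cx"],d["cy"]])/f; q=p.copy()
    for _ in range(20): q=p/(1+d["k1"]*(q@q))
    v=np.array([q[0],q[1],1.])
    if "hand_eye" in d and d["hand_eye"] is not None:
        T=np.array(d["hand_eye"]); R=np.array(s["tool_rot"]).reshape(3,3)
        o=R@T[:3,3]+s["position"]; v=R@T[:3,:3]@v
    else:
        R=cv2.Rodrigues(np.array(d["rvec"],float))[0]; o=-R.T@np.array(d["tvec"],float).ravel(); v=R.T@v
    return o,v/np.linalg.norm(v)
def plane(s,d,uv,z):
    o,v=ray(s,d,uv); return o+v*(z-o[2])/v[2]
def tri(rs):
    A=sum(np.eye(3)-np.outer(v,v) for o,v in rs); b=sum((np.eye(3)-np.outer(v,v))@o for o,v in rs)
    x=np.linalg.solve(A,b); return x,[np.linalg.norm((np.eye(3)-np.outer(v,v))@(x-o)) for o,v in rs]
def save(d,n,crop=None,k=1):
    im=d["img"][:,:,::-1]
    if crop: im=im[crop[1]:crop[3],crop[0]:crop[2]]
    cv2.imwrite("pics/"+n,cv2.resize(im,None,fx=k,fy=k,interpolation=cv2.INTER_CUBIC))
E
python3 - <<'E'
from h import *
import pickle
st={}
for n in("scene","side","wrist"):
    s,d=cam(n); st[n]=(s,d); save(d,n+"0.png")
a=np.vstack([st[n][1]["img"] for n in("scene","side")])
pickle.dump(st,open("st.pkl","wb"))
print(s["time_s"],s["position"],s["tool_rot"],s["finger_gap"])
E
```

```text
0.1 [0.18789423 0.51672653 0.30333071] [[-9.39776648e-01  3.41788670e-01 -5.97294277e-04]
 [ 3.41789138e-01  9.39776048e-01 -1.07944352e-03]
 [ 1.92381291e-04 -1.21858451e-03 -9.99999239e-01]] 0.08507384790825719
```

View pics/scene0.png

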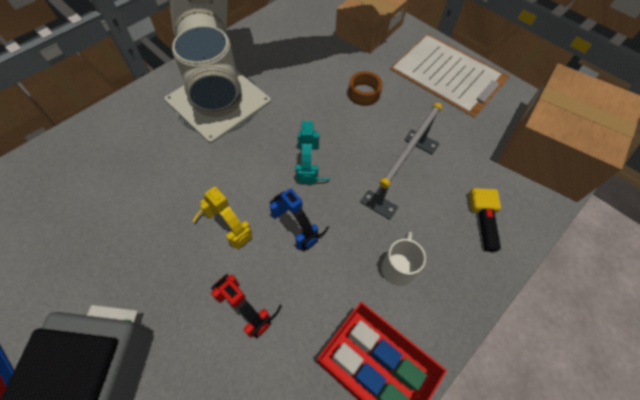

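View pics/side0.png

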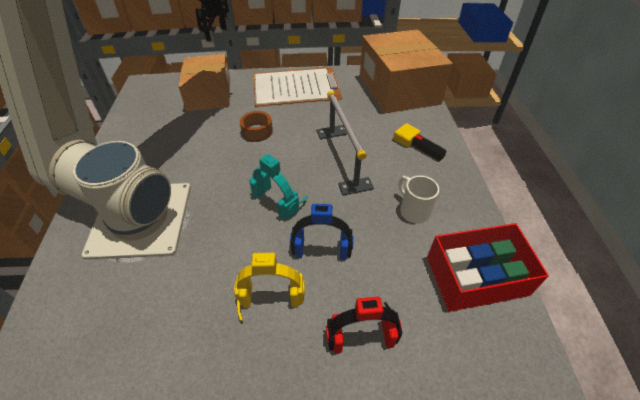

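Scene view: robot at top left, the bar from its yellow knobs (438,106) to (385,183). Headsets: red (240,305), blue (298,218), yellow (227,217), turquoise (308,152). Other red things are the bin (380,350) and the tool handle (489,212). In the side view, red is at (365,322), with its pack at (370,308). I choose the red headset with black band and red pack, and check it in a close crop.

```bash
python3 - <<'E'
from h import *
import pickle
st=pickle.load(open("st.pkl","rb"))
def crop(n,c): return cv2.resize(st[n][1]["img"][c[1]:c[3],c[0]:c[2],::-1],(400,400),interpolation=cv2.INTER_CUBIC)
cv2.imwrite("pics/crop.png",np.hstack([crop("scene",(190,255,290,355)),crop("side",(315,270,415,370))]))
def blobs(n,lo,hi,roi,amin=8):
    im=st[n][1]["img"]; hsv=cv2.cvtColor(im,cv2.COLOR_RGB2HSV)
    m=cv2.inRange(hsv,lo,hi)
    if lo[0]==0: m|=cv2.inRange(hsv,(172,lo[1],lo[2]),(180,255,255))
    k=np.zeros_like(m); k[roi[1]:roi[3],roi[0]:roi[2]]=1; m*=k
    c,l,stt,ce=cv2.connectedComponentsWithStats(m)
    return [(stt[i][4],stt[i][:4].tolist(),ce[i].round(1).tolist()) for i in range(1,c) if stt[i][4]>=amin]
red=((0,140,60),(8,255,255)); yel=((18,120,90),(32,255,255)); blu=((105,130,40),(125,255,255))
for n,roi in(("scene",(200,265,290,345)),("side",(315,285,415,360))): print(n,"red",blobs(n,*red,roi))
for n,roi in(("scene",(260,180,335,255)),("side",(280,195,360,265))): print(n,"blue",blobs(n,*blu,roi))
k=[]
for n,roi in(("scene",(370,90,450,200)),("side",(320,85,375,165))): b=blobs(n,*yel,roi,4);print(n,"knob",b);k.append(b)
pts=[]
for p in ((0,1),(1,0)) if False else ((0,0),(1,1)):
    print(tri([ray(*st["scene"],k[0][p[0]][2]),ray(*st["side"],k[1][p[1]][2])]))
E
```

```text
scene red [(np.int32(554), [211, 275, 34, 33], [228.7, 291.6]), (np.int32(73), [258, 309, 11, 10], [262.9, 313.8]), (np.int32(97), [244, 322, 11, 15], [249.0, 328.7]), (np.int32(71), [257, 323, 12, 13], [262.3, 328.8])]
side red [(np.int32(498), [355, 297, 29, 24], [368.6, 308.8]), (np.int32(22), [332, 314, 7, 6], [334.2, 315.7]), (np.int32(344), [381, 320, 18, 28], [389.6, 333.1]), (np.int32(14), [399, 320, 3, 9], [400.0, 324.2]), (np.int32(45), [326, 326, 4, 17], [327.1, 333.7]), (np.int32(196), [334, 329, 10, 25], [338.1, 341.2])]
scene blue [(np.int32(524), [270, 189, 32, 29], [285.6, 203.6]), (np.int32(37), [311, 225, 7, 7], [313.8, 227.9]), (np.int32(106), [296, 233, 10, 16], [299.8, 239.8]), (np.int32(74), [306, 237, 11, 11], [310.6, 241.7])]
side blue [(np.int32(338), [311, 204, 21, 20], [321.2, 214.1]), (np.int32(208), [294, 228, 10, 29], [298.7, 242.9]), (np.int32(182), [340, 231, 9, 29], [343.8, 246.0]), (np.int32(11), [352, 236, 1, 11], [352.0, 241.0])]
scene knob [(np.int32(39), [433, 103, 9, 7], [437.6, 105.4]), (np.int32(63), [380, 178, 10, 9], [384.8, 181.7])]
side knob [(np.int32(29), [327, 91, 8, 8], [330.3, 93.3]), (np.int32(75), [357, 150, 10, 10], [361.2, 154.2])]
(array([0.52555218, 0.33567761, 0.134058  ]), [np.float64(0.0006278396833408763), np.float64(0.0006278396833407776)])
(array([0.57884138, 0.06340879, 0.13337685]), [np.float64(7.78793848647139e-05), np.float64(7.787938486456434e-05)])
```

View pics/crop.png

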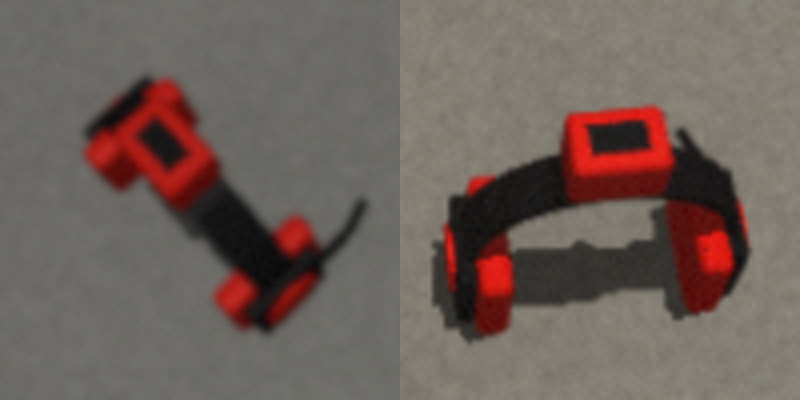

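The crop confirms the choice: red pack with a dark patch on top at scene (230,290.5) and side (370,304), black band, red cups.

```bash
python3 - <<'E'
from h import *
import pickle
st=pickle.load(open("st.pkl","rb"))
S,D=st["scene"],st["side"]
print("red top",tri([ray(*S,(230,290.5)),ray(*D,(370,304.3))]),plane(*S,(230,290.5),.154),plane(*D,(370,304.3),.154))
# edges of pack top in side and scene crop
e=lambda st_,o,a,b:plane(*st_,(o[0]+b[0]/4,o[1]+b[1]/4),.154)-plane(*st_,(o[0]+a[0]/4,o[1]+a[1]/4),.154)
for v in (e(D,(315,270),(165,113),(262,106)),e(D,(315,270),(170,153),(268,147)),e(S,(190,255),(152,104),(218,155)),e(S,(190,255),(118,138),(180,205))):
    print(v,np.degrees(np.arctan2(v[1],v[0])))
print("blue",tri([ray(*S,(285.6,203.6)),ray(*D,(321.2,214.1))]))
s=ctrl.state();R=np.array(s["tool_rot"]);print("tooly",np.degrees(np.arctan2(R[1,1],R[0,1])),"bar",np.degrees(np.arctan2(.2723,-.0533)))
for n,st_ in(("S",S),("D",D)):
  print(n,ray(*st_,(320,200)))
E
```

```text
red top (array([ 0.53560753, -0.33977661,  0.15687515]), [np.float64(0.00011846125213429375), np.float64(0.00011846125213438569)]) [ 0.53471588 -0.33979059  0.154     ] [ 0.53603874 -0.33837895  0.154     ]
[0.04251946 0.00012051 0.        ] 0.162389015103672
[ 4.20971650e-02 -4.52618612e-04 -1.11022302e-16] -0.6160067304831308
[0.0407094  0.00689984 0.        ] 9.619641724394807
[0.04461131 0.00130529 0.        ] 1.675951288908893
blue (array([ 0.46830168, -0.13801263,  0.15271409]), [np.float64(0.003537269103578942), np.float64(0.00353726910357898)])
tooly 70.01684230232495 bar 101.07504863209446
S (array([ 0.77299097, -0.35826066,  0.85706763]), array([-0.32131708,  0.34545847, -0.88171071]))
D (array([ 0.43401421, -0.60294449,  0.74066817]), array([ 0.04143976,  0.65241374, -0.75672919]))
```

servo_tool([
  [[0,0,0],[-0.064,-0.071,0],0],
  [[0,0,0],[-0.064,-0.071,0],0],
  [[0,0,0],[-0.064,-0.071,0],0],
  [[0,0,0],[-0.064,-0.071,0],0],
  [[0,0,0],[-0.064,-0.071,0],0],
  [[0,0,0],[-0.064,-0.071,0],0],
  [[0,0,0],[-0.064,-0.071,0],0],
  [[0,0,0],[-0.064,-0.071,0],0],
])

```text
time_s: 0.82
position: [0.3028, 0.2317, 0.3039]
tool_rot: [[-0.94, 0.341, 0.0], [0.341, 0.94, 0.0], [-0.0, 0.0, -1.0]]
force: [0.9, 0.2, -0.3]
finger_gap: 0.0855
gripper_force: 0.0
```

servo_tool([
  [[0,0,0],[-0.064,-0.071,0],0],
  [[0,0,0],[-0.064,-0.071,0],0],
  [[0,0,0],[-0.064,-0.071,0],0],
  [[0,0,0],[-0.064,-0.071,0],0],
  [[0,0,0],[-0.064,-0.071,0],0],
  [[0,0,0],[-0.064,-0.071,0],0],
  [[0,0,0],[-0.064,-0.071,0],0],
  [[0,0,0],[-0.064,-0.071,0],0],
])

```text
time_s: 1.48
position: [0.4177, -0.0522, 0.3039]
tool_rot: [[-0.94, 0.342, 0.0], [0.342, 0.94, -0.0], [-0.0, 0.0, -1.0]]
force: [1.2, 1.1, -0.7]
finger_gap: 0.0853
gripper_force: 0.0
```

servo_tool([
  [[0,0,0],[-0.064,-0.071,0],0],
  [[0,0,0],[-0.064,-0.071,0],0],
  [[0,0,0],[-0.064,-0.071,0],0],
  [[0,0,0],[-0.064,-0.071,0],0],
  [[0,0,-0.2],[0,0,0],0],
  [[0,0,-0.2],[0,0,0],0],
  [[0,0,-0.2],[0,0,0],0],
  [[0,0,-0.168],[0,0,0],0],
])

```text
time_s: 2.15
position: [0.475, -0.1923, 0.3034]
tool_rot: [[-0.999, -0.04, -0.001], [-0.04, 0.999, 0.001], [0.001, 0.001, -1.0]]
force: [-0.2, -0.5, 0.3]
finger_gap: 0.085
gripper_force: 0.0
```

servo_tool([
  [[0,0,0],[-0.027,-0.0745,0],0],
  [[0,0,0],[-0.027,-0.0745,0],0],
  [[0,0,0],[-0.027,-0.0745,0],0],
  [[0,0,0],[-0.027,-0.0745,0],0],
  [[0,0,0],[-0.027,-0.0745,0],0],
  [[0,0,0],[0,0,0],0],
])

```text
time_s: 2.65
position: [0.5354, -0.3435, 0.3017]
tool_rot: [[-0.999, -0.033, -0.001], [-0.033, 0.999, -0.0], [0.001, 0.0, -1.0]]
force: [-0.4, 0.5, -0.8]
finger_gap: 0.0856
gripper_force: 0.0
```

```bash
python3 - <<'E'
from h import *
import pickle
s,d=cam("wrist"); save(d,"w1.png"); pickle.dump((s,d),open("w1.pkl","wb"))
print(s["position"],np.array(d["hand_eye"]).round(3).tolist())
E
```

```text
[ 0.53535762 -0.34353322  0.30173038] [[0.0, -0.962, -0.274, 0.069], [1.0, -0.0, 0.0, -0.0], [-0.0, -0.274, 0.962, -0.07], [0.0, 0.0, 0.0, 1.0]]
```

View pics/w1.png

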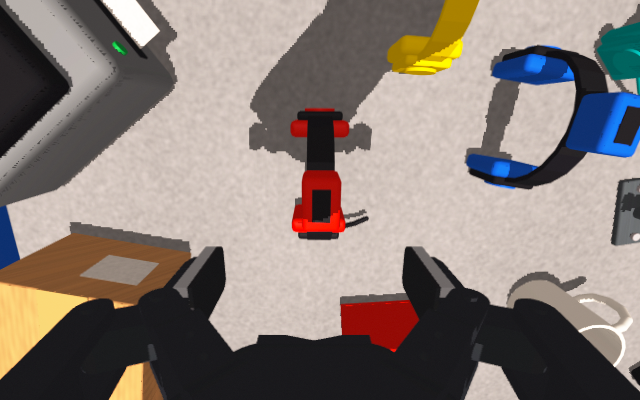

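The wrist view shows the red headset between the fingers: dark pack patch at (321,205), far cup (320,129), near cup (318,228). The headset is nearly aligned with the tool.

```bash
python3 - <<'E'
from h import *
import pickle
s,d=pickle.load(open("w1.pkl","rb"))
im=d["img"][182:228,303:340]; m=(im.max(2)<70).astype(np.uint8)
c,l,stt,ce=cv2.connectedComponentsWithStats(m)
i=max(range(1,c),key=lambda i:stt[i][4]*(abs(ce[i][0]-18)<6)*(abs(ce[i][1]-23)<8)); print(stt[i],ce[i])
ys,xs=np.nonzero(l==i); P=np.array([plane(s,d,(x+303,y+182),.154) for x,y in zip(xs,ys)])[:,:2]
r=cv2.minAreaRect(P.astype(np.float32)*1000); print("patch",P.mean(0),r)
# far/near cup centres: mean of column extents
print("far cup",plane(s,d,(320,129),.062),"near",plane(s,d,(318.5,228),.062), "axis pack bottom/top mid:",plane(s,d,(321.5,172),.154))
print(s["position"])
E
```

```text
[  9   8  19  32 592] [17.78716216 23.31081081]
patch [ 0.53377797 -0.33806954] ((534.0404663085938, -337.89410400390625), (24.663633346557617, 13.671407699584961), 1.7867825031280518)
far cup [ 0.48184724 -0.33872662  0.062     ] near [ 0.58846265 -0.33628582  0.062     ] axis pack bottom/top mid: [ 0.50805899 -0.33855033  0.154     ]
[ 0.53535762 -0.34353322  0.30173038]
```

servo_tool([
  [[0,0,0],[0.003,0.014,0],0],
  [[0,0,0],[0,0,0.08],0],
  [[0,0,0],[0,0,0.08],0],
  [[0,0,0],[0,0,0.07],0],
  [[0,0,0],[0,0,0.04],0],
  [[0,0,0],[0,0,0],0],
])

```text
time_s: 3.2
position: [0.5313, -0.3308, 0.1927]
tool_rot: [[-0.999, -0.036, -0.005], [-0.036, 0.999, 0.004], [0.004, 0.004, -1.0]]
force: [-0.0, -0.7, -0.8]
finger_gap: 0.0854
gripper_force: 0.0
```

servo_tool([
  [[0,0,0],[0,0,0],0.5],
  [[0,0,0],[0,0,0],0.6],
  [[0,0,0],[0,0,0],0.8],
  [[0,0,0],[0,0,0],1],
  [[0,0,0],[0,0,0],1],
  [[0,0,0],[0,0,0],1],
  [[0,0,0],[0,0,0],1],
  [[0,0,0],[0,0,0],1],
], grip_force=50)

```text
time_s: 3.87
position: [0.5332, -0.3339, 0.1971]
tool_rot: [[-0.999, -0.035, 0.002], [-0.035, 0.999, -0.002], [-0.002, -0.002, -1.0]]
force: [-0.1, -1.9, 7.1]
finger_gap: 0.0296
gripper_force: 51.7
```

servo_tool([
  [[0,0,0],[0,0,0],1],
  [[0,0,0],[0,0,0],1],
  [[0,0,0],[0,0,0],1],
])

```text
time_s: 4.12
position: [0.5332, -0.3339, 0.1971]
tool_rot: [[-0.999, -0.035, 0.002], [-0.035, 0.999, -0.002], [-0.002, -0.002, -1.0]]
force: [-0.8, -2.2, 6.4]
finger_gap: 0.0294
gripper_force: 51.6
```

servo_tool([
  [[0,0,0],[0,0,-0.05],1],
  [[0,0,0],[0,0,-0.09],1],
  [[0,0,0],[0,0,-0.09],1],
  [[0,0,0],[0,0,-0.09],1],
  [[0,0,0],[0,0,-0.09],1],
  [[0,0,0],[0,0,-0.06],1],
  [[0,0,0],[0,0,0],1],
  [[0,0,0],[0,0,0],1],
])

```text
time_s: 4.78
position: [0.533, -0.3335, 0.3847]
tool_rot: [[-0.999, -0.035, 0.002], [-0.035, 0.999, -0.001], [-0.002, -0.001, -1.0]]
force: [-0.4, 0.8, -3.3]
finger_gap: 0.0299
gripper_force: 50.7
```

```bash
python3 - <<'E'
from h import *
import pickle
st={}
ims=[]
for n in("side","wrist"):
    s,d=cam(n); st[n]=(s,d); ims.append(cv2.resize(d["img"][:,:,::-1],(400,250),interpolation=cv2.INTER_AREA))
pickle.dump(st,open("st2.pkl","wb")); cv2.imwrite("pics/lift.png",cv2.resize(np.vstack(ims),(480,600)))
s=ctrl.state();print(s["position"],s["force"],s["torque"],s["time_s"])
E
```

```text
[ 0.5326656  -0.33325152  0.38230054] [-0.08949843 -0.32230276 -1.07715047] [ 0.01296877 -0.02141258  0.0691528 ] 4.8833
```

View pics/lift.png

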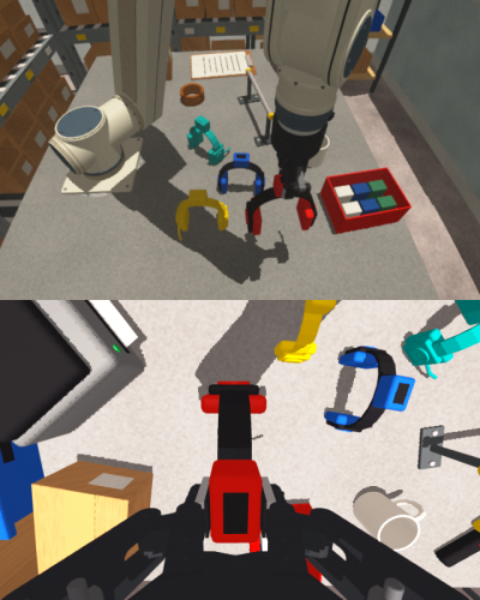

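The headset is held straight on the pack and hangs clear: side view pack near (280,195), wrist view patch (235,510). Now I carry it over the bar.

servo_tool([
  [[0,0,0],[-0.006,0.04,-0.01],1],
  [[0,0,0],[-0.006,0.08,0],1],
  [[0,0,0],[-0.006,0.09,0],1],
  [[0,0,0],[-0.006,0.09,0],1],
  [[0,0,0],[-0.006,0.09,0],1],
  [[0,0,0],[-0.006,0.09,0],1],
  [[0,0,0],[-0.006,0.09,0],1],
  [[0,0,0],[-0.006,0.09,0],1],
])

```text
time_s: 5.55
position: [0.5419, -0.0665, 0.3866]
tool_rot: [[-0.999, -0.035, -0.002], [-0.035, 0.999, 0.001], [0.002, 0.001, -1.0]]
force: [-0.4, -0.6, -1.2]
finger_gap: 0.0293
gripper_force: 50.7
```

servo_tool([
  [[0,0,0],[-0.006,0.09,0],1],
  [[0,0,0],[-0.006,0.09,0],1],
  [[0,0,0],[-0.006,0.09,0],1],
  [[0,0,0],[-0.006,0.08,0],1],
  [[0,0,-0.1],[0,0.07,0],1],
  [[0,0,-0.1],[0,0.04,0],1],
  [[0,0,-0.1],[0,0,0],1],
  [[0,0,0],[0,0,0],1],
])

```text
time_s: 6.22
position: [0.5442, 0.117, 0.3866]
tool_rot: [[-0.982, -0.189, -0.003], [-0.189, 0.982, -0.0], [0.003, 0.0, -1.0]]
force: [-0.2, -0.5, -2.0]
finger_gap: 0.0296
gripper_force: 50.7
```

servo_tool([
  [[0,0,0],[0,0,0],1],
  [[0,0,0],[0,0,0],1],
])

```text
time_s: 6.38
position: [0.5448, 0.1151, 0.3873]
tool_rot: [[-0.983, -0.182, -0.001], [-0.182, 0.983, -0.0], [0.001, 0.0, -1.0]]
force: [-0.1, -0.0, -2.0]
finger_gap: 0.0293
gripper_force: 50.7
```

```bash
python3 - <<'E'
from h import *
import pickle
st={}
for n in("scene","side","wrist"):
    s,d=cam(n); st[n]=(s,d)
pickle.dump(st,open("st3.pkl","wb")); save(d,"w3.png")
print(s["position"],s["tool_rot"][0],s["tool_rot"][1])
cv2.imwrite("pics/over.png",np.vstack([cv2.resize(st[n][1]["img"][:,:,::-1],(480,300),interpolation=cv2.INTER_AREA) for n in("scene","side")]))
E
```

```text
[0.54498574 0.11480942 0.3875802 ] [-9.83262236e-01 -1.82194930e-01 -6.18689001e-04] [-1.82194941e-01  9.83262428e-01 -3.89154624e-05]
```

View pics/w3.png

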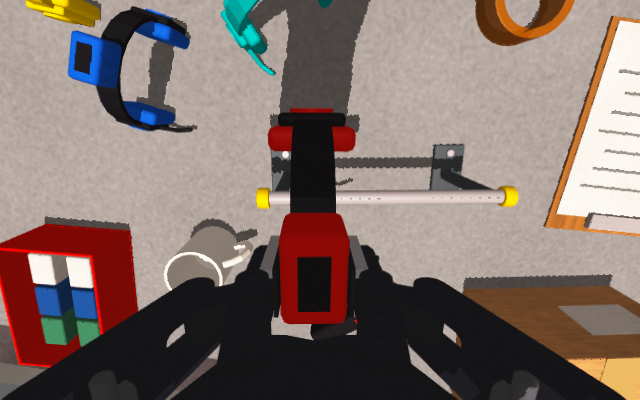

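Wrist view: the bar runs from knob (263,198) to knob (509,196), with the pack patch at (314,284). The tool is still short along the bar. I'll measure the bar and the pack in this view.

```bash
python3 - <<'E'
from h import *
import pickle
st=pickle.load(open("st3.pkl","rb")); s,d=st["wrist"]
hsv=cv2.cvtColor(d["img"],cv2.COLOR_RGB2HSV); m=cv2.inRange(hsv,(20,120,90),(32,255,255))
K=[]
for x0,x1 in((250,275),(490,525)):
    ys,xs=np.nonzero(m[180:212,x0:x1]); K.append(plane(s,d,(xs.mean()+x0,ys.mean()+180),.132)[:2])
K=np.array(K); a=K[1]-K[0]; mid=K.mean(0); print(K,mid,"len",np.linalg.norm(a),"yaw",np.degrees(np.arctan2(a[1],a[0])))
zt=s["position"][2]-.060+.017
R=np.array(s["tool_rot"]); 
pts=np.array([[298,258],[330,258],[331,311],[297,311]],float)
P=np.array([plane(s,d,p,zt) for p in pts]); print("patch",P.mean(0),"tool",R.T@(P.mean(0)-s["position"]))
e=(P[2]+P[3]-P[0]-P[1])/2; print("patch size",np.linalg.norm(e),np.linalg.norm(P[1]-P[0]),"x yaw",np.degrees(np.arctan2(e[1],e[0])))
c=plane(s,d,(312,135),zt-.13); print("far cup",R.T@(c-s["position"]))
print("toolyaw",np.degrees(np.arctan2(R[1,1],R[0,1])))
dv=np.r_[mid,0]-s["position"]; print("delta tool",R.T@dv)
# mid from each camera of the earlier pics too
E
```

```text
[[0.57851255 0.06252033]
 [0.52542445 0.33647946]] [0.5519685 0.1994999] len 0.27905547002420744 yaw 100.96691519050815
patch [0.54673919 0.11527499 0.3445802 ] tool [-0.00183539  0.00013511  0.04299889]
patch size 0.02573939919237617 0.013298958691928367 x yaw 10.526189041271754
far cup [ 0.05189436 -0.00123961  0.17303188]
toolyaw 100.49763449507341
delta tool [-0.02253459  0.08197188  0.38757251]
```

servo_tool([
  [[0,0,0],[-0.013,0.05,0],1],
  [[0,0,0],[-0.013,0.06,0],1],
  [[0,0,0],[-0.013,0.06,0],1],
  [[0,0,-0.016],[-0.013,0.035,0],1],
  [[0,0,0],[0,0,0],1],
  [[0,0,0],[0,0,0],1],
  [[0,0,0],[0,0,0],1],
  [[0,0,0],[0,0,0],1],
])

```text
time_s: 7.2
position: [0.5505, 0.1989, 0.3879]
tool_rot: [[-0.982, -0.191, -0.0], [-0.191, 0.982, -0.0], [0.0, -0.0, -1.0]]
force: [-0.7, 1.0, -2.1]
finger_gap: 0.029
gripper_force: 50.7
```

```bash
python3 - <<'E'
from h import *
s,d=cam("wrist"); R=np.array(s["tool_rot"]); 
print(s["position"],"yaw",np.degrees(np.arctan2(R[1,1],R[0,1])),"delta tool",R.T@(np.array([.552,.1995,0])-s["position"]),R[:,2])
E
```

```text
[0.55050257 0.19890204 0.38791484] yaw 101.01508289973383 delta tool [-0.00160653  0.00039431  0.38791466] [-1.07262093e-05 -2.47587550e-04 -9.99999969e-01]
```

servo_tool([
  [[0,0,0],[0,0,0.04],1],
  [[0,0,0],[0,0,0.07],1],
  [[0,0,0],[0,0,0.07],1],
  [[0,0,0],[0,0,0.07],1],
  [[0,0,0],[0,0,0.07],1],
  [[0,0,0],[0,0,0.05],1],
  [[0,0,0],[0,0,0.02],1],
  [[0,0,0],[0,0,0],1],
])

```text
time_s: 7.92
position: [0.5499, 0.199, 0.2304]
tool_rot: [[-0.982, -0.191, -0.003], [-0.191, 0.982, -0.001], [0.003, -0.0, -1.0]]
force: [0.0, 0.4, -1.3]
finger_gap: 0.0295
gripper_force: 50.7
```

servo_tool([
  [[0,0,0],[0,0,0.003],1],
  [[0,0,0],[0,0,0],1],
  [[0,0,0],[0,0,0],1],
  [[0,0,0],[0,0,0],1],
])

```text
time_s: 8.25
position: [0.5508, 0.1998, 0.2319]
tool_rot: [[-0.981, -0.192, 0.002], [-0.192, 0.981, 0.0], [-0.002, -0.0, -1.0]]
force: [0.2, -0.2, -1.3]
finger_gap: 0.0295
gripper_force: 50.7
```

servo_tool([
  [[0,0,0],[0,0,0.008],1],
  [[0,0,0],[0,0,0.008],1],
  [[0,0,0],[0,0,0],1],
  [[0,0,0],[0,0,0],1],
  [[0,0,0],[0,0,0],1],
  [[0,0,0],[0,0,0],1],
])

```text
time_s: 8.75
position: [0.5504, 0.1998, 0.2243]
tool_rot: [[-0.981, -0.192, -0.0], [-0.192, 0.981, 0.0], [-0.0, 0.0, -1.0]]
force: [0.8, -0.6, -1.7]
finger_gap: 0.0288
gripper_force: 50.7
```

servo_tool([
  [[0,0,0],[0,0,0.006],1],
  [[0,0,0],[0,0,0],1],
  [[0,0,0],[0,0,0],1],
  [[0,0,0],[0,0,0],1],
])

```text
time_s: 9.08
position: [0.5503, 0.1997, 0.2218]
tool_rot: [[-0.981, -0.192, -0.0], [-0.192, 0.981, -0.0], [0.0, 0.0, -1.0]]
force: [-0.3, 0.1, -1.8]
finger_gap: 0.0294
gripper_force: 50.7
```

servo_tool([
  [[0,0,0],[0,0,0.004],1],
  [[0,0,0],[0,0,0],1],
  [[0,0,0],[0,0,0],1],
  [[0,0,0],[0,0,0],1],
])

```text
time_s: 9.42
position: [0.5503, 0.1997, 0.2215]
tool_rot: [[-0.981, -0.192, 0.001], [-0.192, 0.981, 0.0], [-0.001, -0.0, -1.0]]
force: [-2.2, -0.9, 8.5]
finger_gap: 0.0295
gripper_force: 51.6
```

```bash
python3 - <<'E'
from h import *
c=lambda n:cam(n)[1]["img"][:,:,::-1]
z=lambda im,b:cv2.resize(im[b[1]:b[3],b[0]:b[2]],(400,400),interpolation=cv2.INTER_CUBIC)
cv2.imwrite("pics/bar.png",np.hstack([z(c("side"),(265,60,415,210)),z(c("scene"),(340,60,490,210))]))
E
```

```text
(no output)
```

View pics/bar.png

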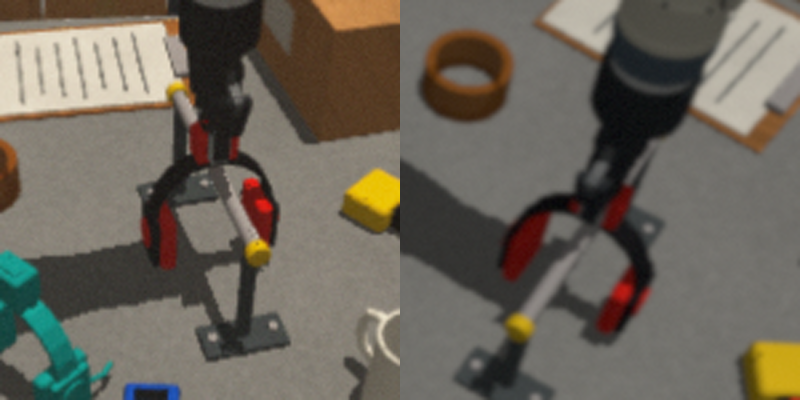

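The band rests on the bar at mid-length with a cup on each side (crown at side-crop (215,160)), and the force shows contact. I release gently.

servo_tool([
  [[0,0,0],[0,0,-0.003],1],
  [[0,0,0],[0,0,0],0.75],
  [[0,0,0],[0,0,0],0.7],
  [[0,0,0],[0,0,0],0.65],
  [[0,0,0],[0,0,0],0.6],
  [[0,0,0],[0,0,0],0.5],
  [[0,0,0],[0,0,0],0.4],
  [[0,0,0],[0,0,0],0.2],
], grip_force=20)

```text
time_s: 10.18
position: [0.5504, 0.1997, 0.2214]
tool_rot: [[-0.981, -0.192, -0.0], [-0.192, 0.981, -0.0], [0.0, -0.0, -1.0]]
force: [-0.7, 0.3, -0.6]
finger_gap: 0.0618
gripper_force: 0.0
```

servo_tool([
  [[0,0,0],[0,0,0],0],
  [[0,0,0],[0,0,0],0],
  [[0,0,0],[0,0,0],0],
  [[0,0,0],[0,0,0],0],
])

```text
time_s: 10.52
position: [0.5504, 0.1998, 0.2215]
tool_rot: [[-0.981, -0.192, -0.0], [-0.192, 0.981, -0.0], [0.0, -0.0, -1.0]]
force: [0.4, 0.2, -1.0]
finger_gap: 0.0855
gripper_force: 0.0
```

servo_tool([
  [[0,0,0],[0,0,-0.03],0],
  [[0,0,0],[0,0,-0.06],0],
  [[0,0,0],[0,0,-0.08],0],
  [[0,0,0],[0,0,-0.08],0],
  [[0,0,0],[0,0,-0.08],0],
  [[0,0,0],[0,0,-0.04],0],
  [[0,0,0],[0,0,0],0],
  [[0,0,0],[0,0,0],0],
])

```text
time_s: 11.18
position: [0.5506, 0.1998, 0.37]
tool_rot: [[-0.981, -0.192, 0.002], [-0.192, 0.981, 0.0], [-0.002, 0.0, -1.0]]
force: [0.1, 0.1, -1.1]
finger_gap: 0.0852
gripper_force: 0.0
```

servo_tool([
  [[0,0,0],[0,0,0],0],
  [[0,0,0],[0,0,0],0],
  [[0,0,0],[0,0,0],0],
  [[0,0,0],[0,0,0],0],
  [[0,0,0],[0,0,0],0],
  [[0,0,0],[0,0,0],0],
  [[0,0,0],[0,0,0],0],
  [[0,0,0],[0,0,0],0],
])

```text
time_s: 11.85
position: [0.5504, 0.1998, 0.3694]
tool_rot: [[-0.981, -0.192, -0.0], [-0.192, 0.981, -0.0], [0.0, 0.0, -1.0]]
force: [0.2, -0.5, 0.3]
finger_gap: 0.0851
gripper_force: 0.0
```

```bash
python3 - <<'E'
from h import *
c=lambda n:cam(n)[1]["img"][:,:,::-1]
z=lambda im,b:cv2.resize(im[b[1]:b[3],b[0]:b[2]],(400,400),interpolation=cv2.INTER_CUBIC)
w=c("wrist");cv2.imwrite("pics/end.png",np.hstack([z(c("side"),(245,60,415,230)),cv2.resize(w[:,120:520],(400,400))]))
print(ctrl.state()["time_s"])
E
```

```text
11.95
```

View pics/end.png

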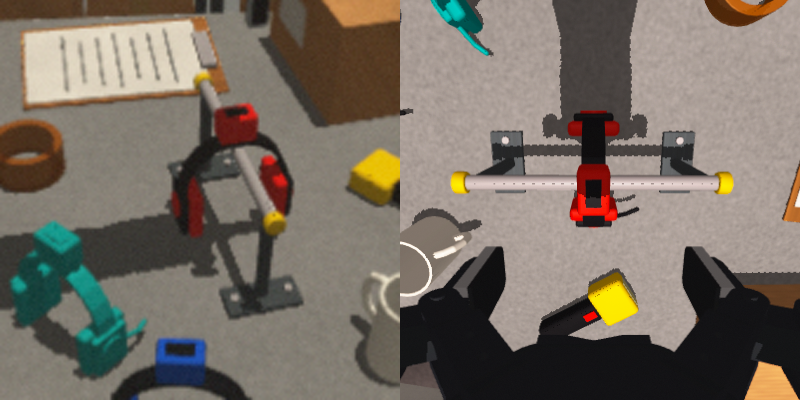

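The headset hangs square at mid-bar (wrist crop pack at (593,185), knobs at (460,183) and (725,183)), level, one cup each side, with the gripper clear above.

```bash
python3 -c "
from cell import ctrl
print(ctrl.job_done())"
```

```text
the job is handed in; nothing more can be done
None
```

The red headset hangs level and square across the middle of the bar, one cup on each side, with the gripper clear above it. The blue headset was not touched, and the job was handed in at about 12 s of the 48 s allowed.

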